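# Tuck the missing roof tile under the lapped course and hold it down for pinning

## Robot

A 6-joint arm with a two-finger parallel gripper is mounted at the origin on a cart in front of the work surface, level with it; the furniture and walls round the work are solid. World frame = base frame: x ahead of the robot, y to its left, z up, the work surface at z = 0. Lengths are in mm, angles in rad, forces in N, time in s.
With the tool pointing down it reaches from about 400 to 925 mm from the base axis. Payload 12.5 kg.
Tool frame: the origin (TCP) lies between the finger pads; the fingertips stand 11 mm ahead of it and the grasp point (between the pads) lies 8 mm behind it (env.tip_extent is the distance from the TCP to the fingertips, in mm); x points along the fingers, z is the direction in which the jaws open and shut, and the axes are right-handed (so a half turn about x gives the same grasp; the last joint's range is limited). The gripper opens to 95 mm and grips with 3 to 60 N. Pads are 20 mm wide; open, the fingers measure 119 mm over their backs; the gripper's body (75 mm by 180 mm) begins 59 mm behind the grasp point.
Start: joints at [1.056, 0.491, 1.559, -0, 1.092, -0.106], TCP at [248.428, 573.523, 225.661] pointing down, gripper open.
Joint ranges: [-3.1, 3.1], [-0.84, 2.19], [0.05, 2.79], [-1.13, 4.28], [0.06, 2.93], [-2.69, 2.69]. Speed limits (rad/s): [2.22, 2.22, 2.79, 3.14, 3.14, 3.14].

## Interface

Orientations are given as [roll, pitch, yaw] about the fixed x, y, z axes, in that order (R = Rz(yaw) Ry(pitch) Rx(roll)).
In Python, from cell import status, imaging, env gives the robot as it stands. The module is installed in compiled form; this text tells all that it offers.
- The arm moves only by the tool apply_moves, never from a script. Its argument "increments" is a list of rows, each a list of 5 numbers: the closure, from 0 (fully open) to 1 (shut), then the shift along the tool's x, y, z in mm, then the turn about the tool's x in degrees. A call has 1 to 10 rows; each row shifts and turns the commanded pose from where the row before left it, along the tool's axes as they then stand; what a row does not reach is not made up. A row lasts 1/10 s, in which the tool goes at most 50 mm and 8.59 degrees, less where a joint would pass 70% of its speed; a pose out of reach is approached as far as the arm can. A call with a gripper value outside its range is refused whole. The fingers move at their own pace and stop on an object; the grip force is fixed at half the most. Time passes only in rows, so rows that do not move let the fingers close. It gives the time, the measured TCP pose, the force and the opening at its end, in the units of the state.
- status.state(): the state, without advancing time (a new reading comes with each control period).
- imaging.read_camera(name): name is "scene" or "top" or "wrist"; returns a dict with "pixels" (400x640x3 uint8, red, green, blue), "fovy" (degrees; the focal length in pixels is half the picture's height over the tangent of half this angle, whatever the lens; pixels are square), "cx", "cy" (the principal point, pixels), "R" (3x3) and "t" (3): a world point X has camera coordinates R X + t. Camera axes: x right, y down, z forward; pixel columns grow to the right and rows downward; lengths in mm; the calibration is good to about 2 mm. A picture is of the moment at which its call begins. There is no depth.
- env.job_done(): hands the job in, once; it reports no verdict.
The state is a dict: "t": time; "joints": joint angles; "qvel": joint speeds; "tau": joint torques, N m; "eef_pos": TCP position; "tcp_rot": TCP orientation; "ft_force": force on the tool from outside, world axes, zero at the start; "moment": the same for the moment, N m; "opening": opening from 0.0 (shut) to 1.0 (fully open).
Only numpy, scipy, OpenCV 4.12 (cv2) and the standard library are available. Lean on these libraries where they do the work, as an engineer would, in place of code of your own. Each camera call takes 0.05 s, during which the arm holds its last target. There are 200 camera calls.

## Task

The small tiled sample roof has one tile missing from its lower course. Pick up the loose clay tile, roll side up, and slide its head up the deck under the two tiles that lap over the gap, without lifting those, until its head is fully home against the batten and its tail lines up with its neighbours; then press it gently but firmly down flat on the deck and finish while still holding it pressed there, as I shall drive its pins. Leave the pot, the jar and the stamp where they stand.

Things in the scene. Friction and masses are not known exactly. Their poses are not given: they have to be found in the camera images.
- roof_deck: Plywood deck of the sample roof, 260 x 292 x 12 mm, on a fixed stand, rising 15 degrees away from the robot. Origin on its upper surface in the middle of the gap, at the foot of the batten's lower face: here the middle of the loose tile's head edge (underside) lies when home. x up the slope, y to the left across it, z out of the deck. Eaves edge at x = -120 mm.
- fixed_course: What is fixed on the deck; origin and axes as roof_deck. A clay tile each side of the gap: y = +-49 to +-139 mm, 9 mm thick, tails at x = -107 mm, rolls 24 mm wide at y = +-94 mm up to z = 33 mm; so the gap is 98 mm wide. A wooden batten, x = 0 to 56 mm, 14 mm high, stops the tile's head. Half tiles at the ends of the upper course, z = 14 to 23 mm.
- lap_left_tail (a point): Middle of the tail edge, on the underside, of the left lapping tile: at x = -42, y = 47, z = 14 mm on the deck. The tile is 90 mm wide, 9 mm thick, with a roll up to z = 47 mm on the deck. The slot under it and its right twin is 14 mm high and 42 mm deep up to the batten, 98 mm wide.
- lap_right_tail (a point): The same point of the right lapping tile: at x = -42, y = -47, z = 14 mm on the deck.
- lap_left (a joint): Left one of the two upper tiles that lap over the gap. It hangs on pins at its head, 92 mm up the slope from its tail, and lifts very easily (about 1 N at the tail). Angle in rad: 0 lying, grows as its tail is lifted; 0.01 is about 1 mm at the tail.
- lap_right (a joint): The right one of the two lapping upper tiles; as lap_left.
- tile_grip (a point): Point in the roll of the loose clay tile, where to grip it: 21 mm above the underside. Tile 105 (x, to its head) x 90 x 9 mm, 0.23 kg, flat on the table, roll up. The roll, 24 mm wide, upright sides, round top 33 mm above the underside, runs along x from the tail (28.5 mm behind this point) to 26.5 mm ahead; grip it with fingers closing along y. Flat tile 33 mm wide at either side.
- tile_head (a point): Middle of the loose tile's head edge, on the underside; 76.5 mm ahead (x) of tile_grip and 21 mm below. The last 18 mm before the head edge are only 6 mm thick. Axes as the tile's.
- tile_tail (a point): Middle of the loose tile's tail edge, on the underside, 105 mm behind tile_head. Axes as the tile's.
- pinch_pot: Bystander: grey clay pinch pot, 75 x 68 x 44 mm, standing at the other side of the roof from the loose tile. Origin at the centre of its underside.
- lidded_jar: Bystander: glass jar with a pale yellow lid, 80 x 82 x 136 mm, standing to the left of the roof. Origin at the centre of its underside.
- stamp: Bystander: wooden block stamp with a knob, 34 x 34 x 58 mm, standing to the right. Origin at the centre of its underside.

How it is judged:
By the outcome, as a careful person would: the job done as asked, in the order asked, and still so for the second after the job is handed in, while the arm keeps its last pose, push and grip.
It also fails if it takes over 38 s, if anything falls off the work surface, if the arm or the gripper's body presses on something with over 40 N, if the wrist force passes 120 N, or if a joint passes its speed limit or range.

## Working session

There is one attempt and no reset: what is moved stays moved. The work goes in short steps, Python scripts to look and compute and a tool call to move; the robot and the scene stay as the last step left them, time stands still between calls to the robot, and variables do not carry over. Pictures are saved under pics/ and viewed, about 8 in all and at most 12, crops included, and the job is handed in when it is done.

Besides the shell and the picture viewer there is one more tool, called as name(argument=value, ...) on one line, values as JSON. apply_moves: Moves the arm, as the interface text tells. Its arguments: {"type":"object","properties":{"increments":{"type":"array"}},"required":["increments"]}

```bash
mkdir -p pics; python3 - <<'E'
from cell import status, imaging, env
import cv2,pickle
s=status.state(); print(s, env.tip_extent)
for n in("scene","top","wrist"):
    d=imaging.read_camera(n); pickle.dump(d,open(n+"0.pkl","wb"))
    cv2.imwrite(f"pics/{n}0.png",d["pixels"][:,:,::-1]); print(n,d["fovy"],d["cx"],d["cy"],d["R"],d["t"])
E
```

```text
{'t': 0.0, 'joints': array([ 1.05640454e+00,  4.91552944e-01,  1.55947348e+00, -3.76542499e-05,
        1.09170387e+00, -1.05576374e-01]), 'qvel': array([ 0.00060947,  0.00110994, -0.00110326,  0.00041553,  0.00053146,
       -0.00048819]), 'tau': array([-2.59646826e-03, -6.12635207e+01, -2.58168554e+01,  6.91555627e-02,
        4.83236276e-02, -9.24832989e-05]), 'eef_pos': array([248.30376245, 573.29160791, 225.05757915]), 'tcp_rot': array([ 3.06536257,  1.5696582 , -2.05582444]), 'ft_force': array([ 0.22798718, -0.32732138, -0.41429948]), 'moment': array([ 0.01953527, -0.02111006, -0.01637618]), 'opening': 1.0023280751743397} 11.0
scene 53.03750819037727 320.8311136662578 193.42364727159506 [[ 0.55175006 -0.8339664   0.00847984]
 [-0.46278095 -0.31460171 -0.8287699 ]
 [ 0.69383403  0.45334954 -0.55952528]] [-357.92689655  297.78875491 1023.68180123]
top 57.93474506441969 318.8580836213829 205.71266592828803 [[-0.01620598 -0.99981491 -0.01036846]
 [-0.99628882  0.0170238  -0.08437282]
 [ 0.08453371  0.00896264 -0.99638031]] [ -78.77175619  546.35410648 1119.45139351]
wrist 58.54913480638443 319.0118178952693 196.10415003955578 [[ 0.39756245  0.91757426 -0.00125205]
 [ 0.89188791 -0.38611186  0.23548586]
 [ 0.21559233 -0.09473702 -0.97187697]] [-624.83639591  -26.22487261  388.82226456]
```

View pics/top0.png

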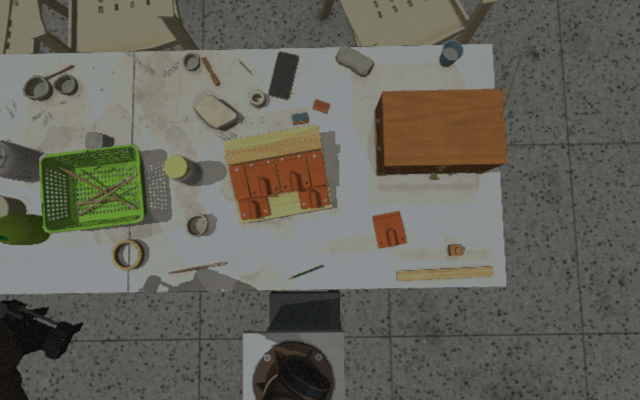

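View pics/scene0.png

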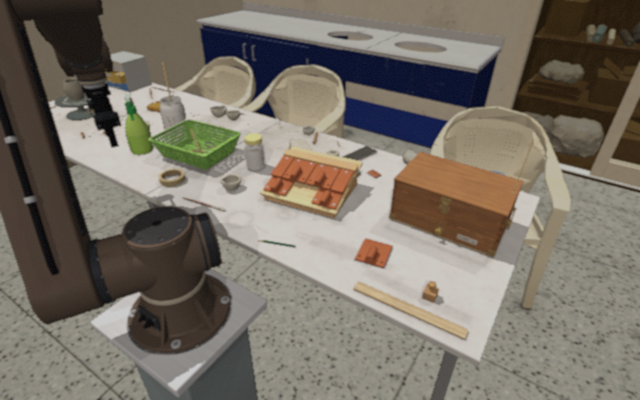

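The top view shows the roof at about (280,175) with its gap facing the robot. The loose tile is at about (390,230), tail towards the robot, and the stamp is at (455,250). The tool can't be pitched, so I'll tip the tile in the grip by pressing its head onto the deck. First, rough positions.

```bash
cat > h.py <<'E'
import numpy as np, cv2, pickle
from scipy.spatial.transform import Rotation as Ro
def foc(d): return d["pixels"].shape[0]/2/np.tan(np.radians(d["fovy"])/2)
def ray(d,uv):
    f=foc(d); R=np.array(d["R"]); c=-R.T@np.array(d["t"])
    return c, R.T@np.array([(uv[0]-d["cx"])/f,(uv[1]-d["cy"])/f,1.])
def cast(d,uv,z=0.,n=(0,0,1)):
    c,r=ray(d,uv); n=np.array(n,float); return c+r*(z-n@c)/(n@r)
def proj(d,X):
    p=np.array(d["R"])@np.array(X)+d["t"]; f=foc(d); return np.array([d["cx"]+f*p[0]/p[2],d["cy"]+f*p[1]/p[2]])
def snap(n,name):
    from cell import imaging
    d=imaging.read_camera(n); pickle.dump(d,open(name+".pkl","wb")); cv2.imwrite(f"pics/{name}.png",d["pixels"][:,:,::-1]); return d
def rot(s): return Ro.from_euler("xyz",s["tcp_rot"]).as_matrix()
E
python3 - <<'E'
from h import *
from cell import status
d=pickle.load(open("top0.pkl","rb"))
for uv in[(373,216),(401,211),(406,243),(380,248)]: print("tile",cast(d,uv,9).round())
for uv in[(240,221),(332,208)]: print("eaves",cast(d,uv,50).round())
for uv in[(228,140),(318,126)]: print("top",cast(d,uv,120).round())
print(rot(status.state()).round(3))
w=pickle.load(open("wrist0.pkl","rb")); R=rot(status.state())
c=-np.array(w["R"]).T@w["t"]; print("cam in tool",R.T@(c-status.state()["eef_pos"]), (R.T@np.array(w["R"]).T).round(3))
E
```

```text
tile [ 510. -260.    9.]
tile [ 525. -349.    9.]
tile [ 423. -361.    9.]
tile [ 409. -279.    9.]
eaves [500. 156.  50.]
eaves [ 535. -128.   50.]
top [735. 176. 120.]
top [772. -90. 120.]
[[-0.    -0.918  0.398]
 [-0.001  0.398  0.918]
 [-1.     0.    -0.001]]
cam in tool [-158.0651485    66.01207298    0.35207924] [[ 0.    -0.236  0.972]
 [-0.    -0.972 -0.236]
 [ 1.     0.    -0.   ]]
```

apply_moves(increments=[[0, 0, 0, 0, -7.5], [0, 0, 0, 0, -7.5], [0, 0, 0, 0, -7.5], [0, 0, 0, 0, -7.5], [0, -3, -20, -42, 0], [0, -3, -20, -42, 0], [0, -3, -20, -42, 0], [0, -3, -20, -42, 0], [0, -3, -20, -42, 0], [0, -3, -20, -42, 0]])

```text
t: 1.15
eef_pos: [397.1, 335.2, 243.7]
tcp_rot: [1.231, 1.571, 2.917]
ft_force: [0.2, -0.1, 0.6]
opening: 0.999
```

apply_moves(increments=[[0, 0, -20, -42, 0], [0, 0, -20, -42, 0], [0, 0, -20, -42, 0], [0, 0, -20, -42, 0], [0, 0, -20, -42, 0], [0, 0, -20, -42, 0], [0, 0, -20, -42, 0], [0, 0, -16, -42, 0], [0, 0, 0, 0, 0]])

```text
t: 2.05
eef_pos: [591.8, 16.7, 242.9]
tcp_rot: [3.048, 1.57, -1.554]
ft_force: [0.4, -0.0, 0.1]
opening: 1.0
```

```bash
python3 - <<'E'
from h import *
from cell import status
snap("wrist","w1"); s=status.state(); print(s["t"],s["eef_pos"],rot(s).round(3),s["ft_force"])
E
```

```text
2.1 [590.56667868  18.82419003 242.90070405] [[-0.001 -0.994 -0.111]
 [ 0.    -0.111  0.994]
 [-1.     0.001  0.   ]] [-0.91049056 -0.71219362 -0.62914474]
```

View pics/w1.png

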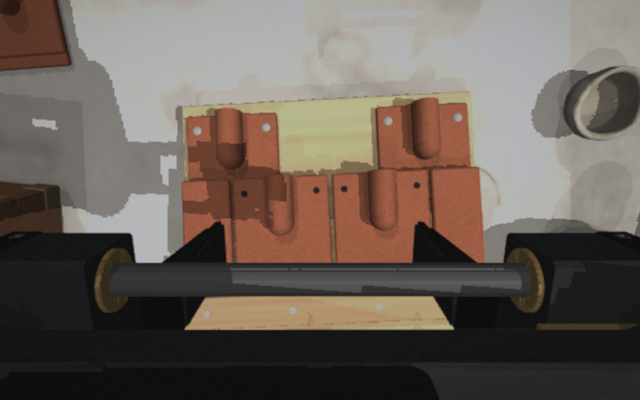

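Wrist view 1 has the robot side at the top. The eaves corners are near (178,106) and (470,93), the gap lies between columns 277 and 377, and the lap tails are at row ~172. I'll enlarge it to pick corner points.

```bash
python3 - <<'E'
import cv2
i=cv2.imread("pics/w1.png")[85:245,170:490]
i=cv2.convertScaleAbs(i,alpha=1.3)
i=cv2.resize(i,None,fx=2.5,fy=2.5,interpolation=cv2.INTER_CUBIC)
for k in range(0,320,20): cv2.line(i,(int(k*2.5),0),(int(k*2.5),8 if k%100!=30 else 16),(255,255,255),1)
for k in range(0,160,20): cv2.line(i,(0,int(k*2.5)),(8,int(k*2.5)),(255,255,255),1)
cv2.imwrite("pics/w1c.png",i)
E
```

```text
(no output)
```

View pics/w1c.png

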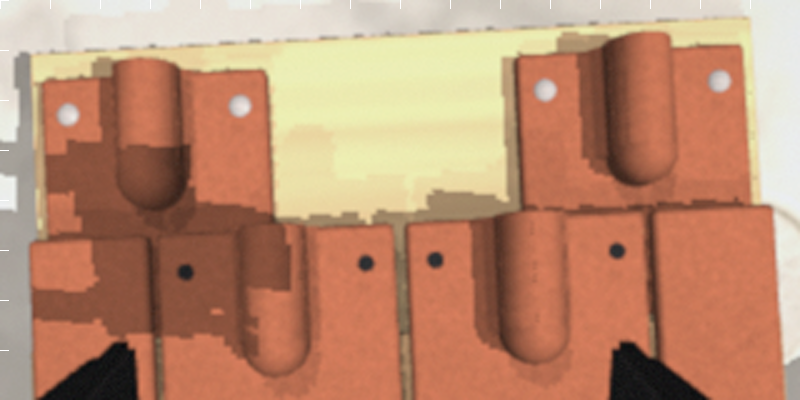

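The crop gives good corners (crop pixels): eaves (33,55) and (749,19), neighbour tails (44,81), (266,70), (517,56), (741,45), lap tails (159,236), (392,226), (408,223), (647,210). I'll fit the roof's x, y, z and yaw to them.

```bash
cat > roof.py <<'E'
from h import *
from scipy.optimize import least_squares
P=np.array([[-120,-146,0],[-120,146,0],[-107,-139,9],[-107,-49,9],[-107,49,9],[-107,139,9],[-42,-92,23],[-42,-2,23],[-42,2,23],[-42,92,23]],float)
U=np.array([[33,55],[749,19],[44,81],[266,70],[517,56],[741,45],[159,236],[392,226],[408,223],[647,210]])/2.5+[170-.3,85-.3]
d=pickle.load(open("w1.pkl","rb"))
def T(p): return Ro.from_euler("zy",[p[3],-np.radians(15)+ (p[4] if len(p)>4 else 0)]) .as_matrix() if 0 else Ro.from_euler("Z",p[3]).as_matrix()@Ro.from_euler("Y",-np.radians(15)).as_matrix()
def w(p,X): return T(p)@np.array(X,float)+p[:3]
if __name__=="__main__":
    r=least_squares(lambda p:np.concatenate([proj(d,w(p,X))-u for X,u in zip(P,U)]),[633,28,80,.11])
    p=r.x; print(p,np.degrees(p[3])); print(r.fun.reshape(-1,2).round(1))
    print("sd",np.sqrt(np.diag(np.linalg.inv(r.jac.T@r.jac))))
    np.save("roof.npy",p)
    print("eaves corners",w(p,P[0]),w(p,P[1]))
    t=pickle.load(open("top0.pkl","rb")); s=pickle.load(open("scene0.pkl","rb"))
    for X in P[:2]: print(proj(t,w(p,X)),proj(s,w(p,X)))
E
python3 roof.py
```

```text
[6.30133641e+02 3.39486630e+01 5.62374947e+01 1.61732871e-01] 9.266610920441847
[[ 0.1  0.5]
 [ 0.4 -0.3]
 [-0.4  0.2]
 [ 0.9 -0.1]
 [-0.7  0.3]
 [ 1.  -0.1]
 [-0.1 -0.1]
 [ 1.2 -0.9]
 [-1.   0.1]
 [-1.4  0.5]]
sd [0.31027991 0.38033632 1.05501724 0.0029178 ]
eaves corners [ 539.245405   -128.81101073   25.17920926] [492.22502339 159.37830849  25.17920926]
[331.87065022 207.23318432] [335.11720086 213.95568334]
[240.60247038 223.67401185] [259.1500155  193.13865659]
```

apply_moves(increments=[[0, 2, 13, -40, -3], [0, 4, 13, -40, 0], [0, 5, 13, -40, 0], [0, 5, 13, -40, 0], [0, 5, 13, -40, 0], [0, 6, 14, -40, 0], [0, 6, 14, -40, 0], [0, 7, 14, -40, 0], [0, 0, 0, 0, 0]])

```text
t: 3.0
eef_pos: [534.4, -314.8, 202.4]
tcp_rot: [1.104, 1.57, 2.839]
ft_force: [-0.1, 1.6, 0.5]
opening: 1.002
```

```bash
python3 - <<'E'
from h import *
from cell import status
d=snap("wrist","w2"); s=status.state(); print(s["t"],s["eef_pos"],rot(s).round(3),s["ft_force"])
i=cv2.convertScaleAbs(d["pixels"][:260,160:480,::-1],alpha=1.3)
cv2.imwrite("pics/w2c.png",cv2.resize(i,None,fx=2.3,fy=2.3,interpolation=cv2.INTER_CUBIC))
E
```

```text
3.05 [ 534.84068078 -312.72530942  202.83476479] [[-0.001 -0.986 -0.164]
 [ 0.001 -0.164  0.986]
 [-1.     0.001  0.001]] [-0.52701298  0.51868425 -0.30482832]
```

View pics/w2c.png

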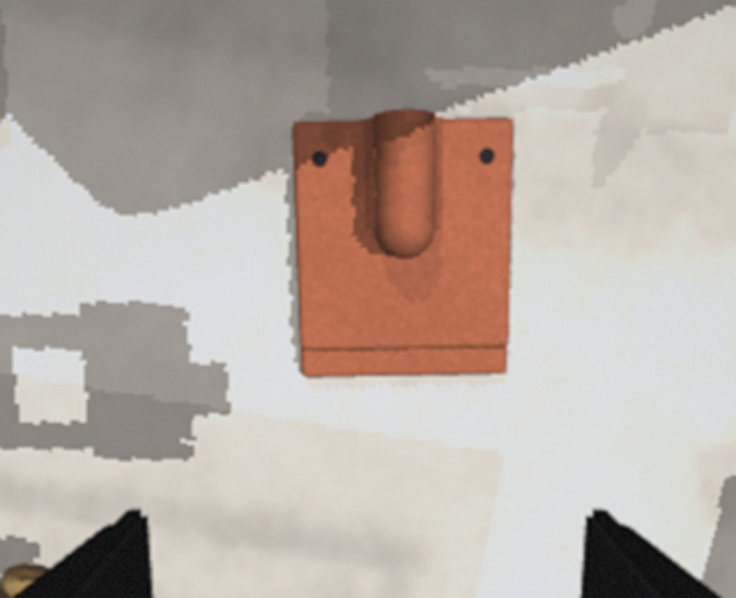

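The crop shows the tile's tail corners at (293,122) and (513,119) and its head corners at (303,376) and (506,372).

```bash
python3 - <<'E'
from h import *
from roof import w
from cell import status
d=pickle.load(open("w2.pkl","rb")); s=status.state()
q=[cast(d,np.array(u)/2.3+[159.7,-.3],z) for u,z in[((293,122),9),((513,119),9),((303,376),6),((506,372),6)]]
print(np.round(q,1)); t=(q[0]+q[1])/2; h=(q[2]+q[3])/2
print("len",np.linalg.norm((h-t)[:2]),"w",np.linalg.norm(q[1]-q[0]),np.linalg.norm(q[3]-q[2]))
a=np.arctan2(*(h-t)[1::-1]); wv=q[1]-q[0]; b=np.arctan2(*(q[1]-q[0]+q[3]-q[2])[1::-1])-np.pi/2; print("yaw",np.degrees(a),np.degrees(b))
g=(t+h)/2+np.array([np.cos(a),np.sin(a),0])*(28.5-52.5); g[2]=0
R=rot(s); print("grip",g,"jaw yaw",np.degrees(np.arctan2(R[1,2],R[0,2]))-90)
print("to TCP z=23.5:",R.T@(g+[0,0,23.5]-s["eef_pos"]))
E
```

```text
[[ 423.6 -362.6    9. ]
 [ 408.  -275.6    9. ]
 [ 525.1 -343.8    6. ]
 [ 508.9 -257.1    6. ]]
len 102.85987068608539 w 88.37404937667641 88.23294228071292
yaw 10.439842411534364 10.342986341532585
grip [ 442.80344357 -314.10421756    0.        ] jaw yaw 9.452655097494343
to TCP z=23.5: [179.42871753  90.85988316  13.54729653]
```

apply_moves(increments=[[0, 8, 18, 2.7, -0.9], [0, 8, 18, 2.7, 0], [0, 8, 18, 2.7, 0], [0, 8, 18, 2.7, 0], [0, 8, 18, 2.5, 0], [0, 40, 0, 0, 0], [0, 40, 0, 0, 0], [0, 30, 0, 0, 0], [0, 10, 0, 0, 0], [0, 0, 0, 0, 0]])

```text
t: 4.05
eef_pos: [444.8, -313.6, 43.1]
tcp_rot: [0.56, 1.569, 2.315]
ft_force: [-0.0, -0.2, 0.5]
opening: 1.0
```

```bash
python3 - <<'E'
from h import *
from cell import status
s=status.state(); print(s["t"],s["eef_pos"],s["ft_force"]); R=rot(s)
print(R.T@(np.array([442.8,-314.1,23.5])-s["eef_pos"]))
d=snap("wrist","w3")
E
```

```text
4.05 [ 444.79724896 -313.60595424   43.11725901] [-0.01643209 -0.2489246   0.46600567]
[19.61923331  2.03273228 -0.15368621]
```

View pics/w3.png

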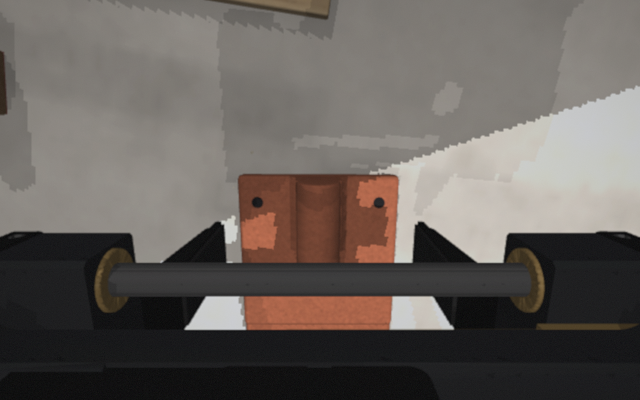

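The tile is centred between the open fingers: tile columns 239–398, fingertips 222 and 415. I'll go down and grip.

apply_moves(increments=[[0, 10, 2, 0, 0], [0, 9.5, 0, 0, 0], [0, 0, 0, 0, 0], [1, 0, 0, 0, 0], [1, 0, 0, 0, 0], [1, 0, 0, 0, 0], [1, 0, 0, 0, 0], [1, 0, 0, 0, 0], [1, 0, 0, 0, 0], [1, 0, 0, 0, 0]])

```text
t: 5.1
eef_pos: [442.7, -315.3, 24.1]
tcp_rot: [-1.149, 1.571, 0.605]
ft_force: [-0.4, 0.5, -0.5]
opening: 0.47
```

apply_moves(increments=[[1, 0, 0, 0, 0], [1, 0, 0, 0, 0], [1, 0, 0, 0, 0], [1, 0, 0, 0, 0], [1, 0, 0, 0, 0]])

```text
t: 5.6
eef_pos: [442.6, -315.3, 24.1]
tcp_rot: [0.162, 1.571, 1.916]
ft_force: [-0.7, -0.4, 0.0]
opening: 0.25
```

Gripped: an opening of 0.25 is 24 mm. I'll lift while working out the target above the gap.

apply_moves(increments=[[1, -5, 0, 0, 0], [1, -15, 0, 0, 0], [1, -25, 0, 0, 0], [1, -30, 0, 0, 1.1], [1, -30, 0, 0, 0], [1, -25, 0, 0, 0], [1, 0, 0, 0, 0]])

```text
t: 6.3
eef_pos: [443.5, -316.0, 157.2]
tcp_rot: [-2.461, 1.566, -0.726]
ft_force: [0.1, -0.1, -2.8]
opening: 0.249
```

```bash
cat > tgt.py <<'E'
from h import *
from roof import w
from cell import status
import sys
p=np.load("roof.npy")
def tcp(xh,dz=0,y=0): return w(p,[xh-76.5,y,17.5+dz])+[0,0,6.5]
if __name__=="__main__":
    s=status.state(); R=rot(s); print(s["t"],s["eef_pos"].round(1),s["ft_force"].round(1),s["moment"].round(2),s["opening"],"yaw",np.degrees(np.arctan2(R[1,2],R[0,2]))-90)
    for a in sys.argv[1:]:
        X=tcp(float(a)); print(a,X.round(1),"tool delta",(R.T@(X-s["eef_pos"])).round(1))
    D=Ro.from_euler("ZY",[p[3],-np.radians(15)]).as_matrix(); print("step 10mm upslope",(R.T@D[:,0]*10).round(2), "force in deck",(D.T@s["ft_force"]).round(1))
E
python3 tgt.py -52 -47 -5 0
```

```text
6.3 [ 443.5 -316.   157.2] [ 0.1 -0.1 -2.8] [-0.01  0.05 -0.06] 0.24892016874810383 yaw 9.381227014320999
-52 [503.2  13.2  46.4] tool delta [ 109.9 -112.2  315.6]
-47 [507.9  14.   47.7] tool delta [ 108.6 -117.   315.6]
-5 [548.   20.5  58.5] tool delta [  97.9 -157.6  315.4]
0 [552.7  21.3  59.8] tool delta [  96.6 -162.5  315.4]
step 10mm upslope [-2.56 -9.67 -0.03] force in deck [-0.6 -0.1 -2.7]
```

apply_moves(increments=[[1, 0, -14, 39.5, 0], [1, 0, -14, 39.5, 0], [1, 0, -14, 39.5, 0], [1, 0, -14, 39.5, 0], [1, 0, -14, 39.5, 0], [1, 0, -14, 39.5, 0], [1, 10, -14, 39.5, 0], [1, 30, -14, 39, 0], [1, 0, 0, 0, 0]])

```text
t: 7.2
eef_pos: [500.2, 17.1, 111.5]
tcp_rot: [1.184, 1.566, 2.923]
ft_force: [-0.7, -0.9, -1.1]
opening: 0.246
```

```bash
python3 tgt.py -52; python3 - <<'E'
from h import *
snap("wrist","w4")
E
```

```text
7.2 [500.2  17.1 111.5] [-0.7 -0.9 -1.1] [ 0.01  0.11 -0.02] 0.24561148323215384 yaw 9.600486722399879
-52 [503.2  13.2  46.4] tool delta [65.1 -2.6 -4.5]
step 10mm upslope [-2.63 -9.65 -0.05] force in deck [-1.1 -0.8 -0.9]
```

View pics/w4.png

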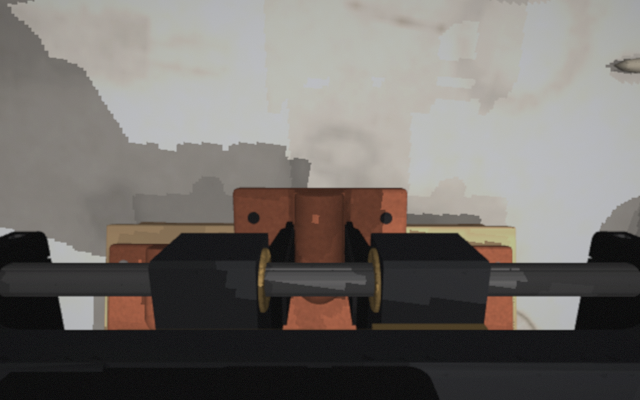

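The held tile spans columns 234–407, parallel to the eaves, whose corners are at (107,226) and (515,228). I'll cross-check the lateral offset after settling.

apply_moves(increments=[[1, 5, 0, 0, 0], [1, 0, 0, 0, 0]])

```text
t: 7.45
eef_pos: [501.3, 12.6, 109.4]
tcp_rot: [1.008, 1.57, 2.742]
ft_force: [-0.4, 2.2, -0.5]
opening: 0.249
```

```bash
python3 tgt.py -52; python3 - <<'E'
from h import *
d=pickle.load(open("w4.pkl","rb"))
a,b=cast(d,(107,226),25.2),cast(d,(515,228),25.2); print(a,b,(a+b)/2,np.linalg.norm(a-b))
from roof import w
p=np.load("roof.npy"); print(w(p,[-120,0,0]))
E
```

```text
7.45 [501.3  12.6 109.4] [-0.4  2.2 -0.5] [0.37 0.08 0.13] 0.24862008227800225 yaw 9.328695446183332
-52 [503.2  13.2  46.4] tool delta [63.1 -2.   0.3]
step 10mm upslope [-2.59 -9.66 -0.01] force in deck [-0.2  2.3 -0.5]
[ 540.37319562 -130.02839566   25.2       ] [493.05863501 159.82102381  25.2       ] [516.71591531  14.89631408  25.2       ] 293.6858076463665
[515.73521419  15.28364888  25.17920926]
```

The eaves centre agrees within 1 mm, and the width measures 293.7 against 292. I'll lower the head onto the deck and let it tip in the grip.

apply_moves(increments=[[1, 15, -2, 0, 0], [1, 15, 0, 0, 0], [1, 6, 0, 0, 0], [1, 3, 0, 0, 0], [1, 3, 0, 0, 0], [1, 0, 0, 0, 0]])

```text
t: 8.05
eef_pos: [503.5, 13.4, 67.8]
tcp_rot: [0.932, 1.571, 2.666]
ft_force: [-0.4, -0.1, -2.5]
opening: 0.248
```

apply_moves(increments=[[1, 3, 0, 0, 0], [1, 3, 0, 0, 0], [1, 3, 0, 0, 0], [1, 0, 0, 0, 0]])

```text
t: 8.45
eef_pos: [503.4, 13.7, 58.4]
tcp_rot: [1.156, 1.57, 2.891]
ft_force: [0.1, 0.4, -2.0]
opening: 0.247
```

```bash
python3 tgt.py -52
```

```text
8.45 [503.4  13.7  58.4] [ 0.1  0.4 -2. ] [0.06 0.09 0.  ] 0.2471952204844186 yaw 9.38312303804112
-52 [503.2  13.2  46.4] tool delta [12.   0.3 -0.4]
step 10mm upslope [-2.59 -9.66 -0.02] force in deck [-0.4  0.3 -2. ]
```

```bash
python3 - <<'E'
from h import *
a=snap("scene","s5")["pixels"][130:230,240:390,::-1]; b=snap("wrist","w5")["pixels"][120:340,80:540,::-1]
a=cv2.resize(a,None,fx=5,fy=3.4*5/3.4*.6/.6,interpolation=cv2.INTER_CUBIC)[:, :]
a=cv2.resize(a,(510,340)); b=cv2.resize(b,(510,244))
cv2.imwrite("pics/c5.png",np.vstack([a,b]))
E
```

```text
(no output)
```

View pics/c5.png

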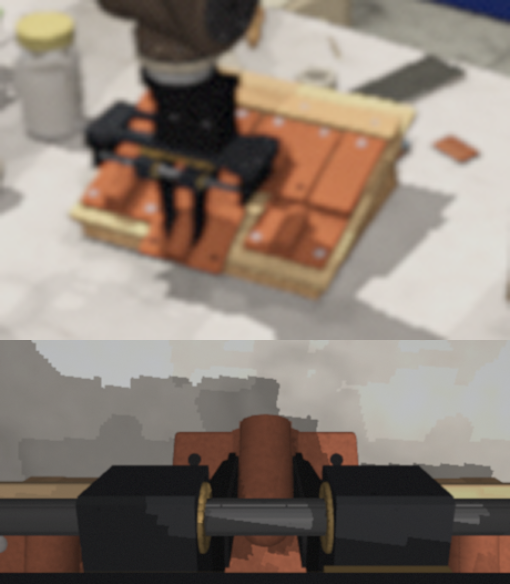

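The tail has already tipped down, so the tile pivots easily. I'll keep lowering until it lies flat and the force rises.

apply_moves(increments=[[1, 3, 0, 0, 0], [1, 3, 0, 0, 0], [1, 2, 0, 0, 0], [1, 0, 0, 0, 0]])

```text
t: 8.95
eef_pos: [503.4, 13.6, 50.5]
tcp_rot: [1.122, 1.57, 2.857]
ft_force: [0.6, -0.2, -2.4]
opening: 0.251
```

apply_moves(increments=[[1, 1, 0, 0, 0], [1, 1, 0, 0, 0], [1, 0, 0, 0, 0]])

```text
t: 9.25
eef_pos: [503.6, 13.7, 50.1]
tcp_rot: [-1.747, 1.57, -0.012]
ft_force: [-5.2, 0.0, 18.5]
opening: 0.25
```

apply_moves(increments=[[1, 1, 0, 0, 0], [1, 1, 0, 0, 0], [1, 0, 0, 0, 0]])

```text
t: 9.55
eef_pos: [503.6, 13.7, 49.6]
tcp_rot: [-1.8, 1.569, -0.066]
ft_force: [-11.3, 0.6, 43.3]
opening: 0.249
```

The contact force (-11, 43) is normal to the deck, so the tile lies flat on it. I'll relieve the force, slide 9 mm up so the grip is over the deck, and press lightly to flatten.

apply_moves(increments=[[1, -3, 0, 0, 0], [1, -1.2, -4.3, 0, 0], [1, -1.2, -4.3, 0, 0], [1, 0, 0, 0, 0]])

```text
t: 9.95
eef_pos: [509.1, 14.9, 52.0]
tcp_rot: [1.383, 1.563, 3.117]
ft_force: [-15.2, -5.7, 13.6]
opening: 0.253
```

apply_moves(increments=[[1, 1, 0, 0, 0], [1, 0, 0, 0, 0]])

```text
t: 10.15
eef_pos: [509.3, 14.9, 51.9]
tcp_rot: [1.386, 1.565, 3.121]
ft_force: [-18.2, -3.8, 25.6]
opening: 0.252
```

```bash
python3 tgt.py -43 0; python3 - <<'E'
from h import *
a=snap("scene","s6")["pixels"][150:220,255:345,::-1]; b=snap("wrist","w6")["pixels"][120:340,80:540,::-1]
a=cv2.resize(a,(510,340),interpolation=cv2.INTER_CUBIC); b=cv2.resize(b,(510,244))
cv2.imwrite("pics/c6.png",np.vstack([a,b]))
E
```

```text
10.15 [509.3  14.9  51.9] [-18.2  -3.8  25.6] [-0.82  3.26 -0.05] 0.2516539998506866 yaw 9.397557130187792
-43 [511.7  14.6  48.7] tool delta [ 3.2 -2.4 -0.7]
0 [552.7  21.3  59.8] tool delta [ -8.2 -43.9  -0.8]
step 10mm upslope [-2.65 -9.64 -0.02] force in deck [-11.3  -0.8  29.6]
```

View pics/c6.png

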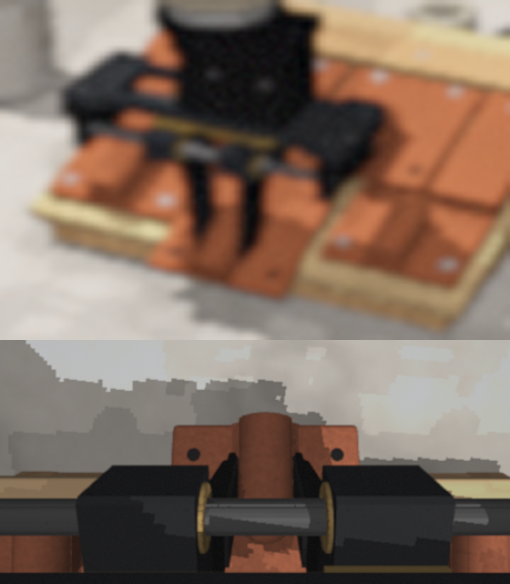

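The tile lies down in the gap at about the right pitch; its tail looks about 7 mm further from the camera than when level, as 15° should give. The resistance matches friction of about 0.4. I'll ease the press and slide on.

apply_moves(increments=[[1, -1.8, 0, 0, 0], [1, -0.8, -3, 0, 0], [1, -0.8, -3, 0, 0], [1, -0.8, -3, 0, 0], [1, 0, 0, 0, 0]])

```text
t: 10.75
eef_pos: [510.6, 15.8, 52.5]
tcp_rot: [1.396, 1.545, 3.131]
ft_force: [-38.2, -17.8, 1.0]
opening: 0.247
```

```bash
python3 tgt.py 0
```

```text
10.75 [510.6  15.8  52.5] [-38.2 -17.8   1. ] [-3.29  6.79 -0.19] 0.24724550243556015 yaw 9.42190892140853
0 [552.7  21.3  59.8] tool delta [ -8.4 -42.3  -1.4]
step 10mm upslope [-2.83 -9.59 -0.01] force in deck [-38.9 -11.4  11.5]
```

Blocked at 39 N with the head at about x = -43, right at the lap tails. I pressed 43 N while the grip hung beyond the eaves, so the tile probably tipped too far nose-up. I'll back off at once and look.

apply_moves(increments=[[1, 1.3, 5, 0, 0], [1, 1.3, 5, 0, 0], [1, 0, 3, 0, 0], [1, 0, 0, 0, 0]])

```text
t: 11.15
eef_pos: [508.3, 14.3, 52.7]
tcp_rot: [-1.576, 1.571, 0.158]
ft_force: [0.8, 0.3, -1.6]
opening: 0.247
```

```bash
python3 tgt.py 0; python3 - <<'E'
from h import *
from roof import w
p=np.load("roof.npy")
a0=snap("scene","s7"); b0=snap("wrist","w7")
for X in([-42,-92,23],[-42,-2,23],[-42,92,23],[-120,-45,0],[-120,45,0]): print(X,"scene",proj(a0,w(p,X)).round(1),"wrist",proj(b0,w(p,X)).round(1))
a=a0["pixels"][160:215,265:345,::-1]; b=b0["pixels"][150:340,80:540,::-1]
a=cv2.resize(a,(560,385),interpolation=cv2.INTER_CUBIC); b=cv2.resize(b,(560,215))
cv2.imwrite("pics/c7.png",cv2.convertScaleAbs(np.vstack([a,b]),alpha=1.4))
E
```

```text
11.15 [508.3  14.3  52.7] [ 0.8  0.3 -1.6] [0.07 0.07 0.01] 0.24684003157662074 yaw 9.374892679520954
0 [552.7  21.3  59.8] tool delta [ -7.1 -45.   -0.4]
step 10mm upslope [-2.59 -9.66 -0.02] force in deck [ 0.4  0.1 -1.7]
[-42, -92, 23] scene [328.7 189. ] wrist [127.5 411.7]
[-42, -2, 23] scene [305. 183.] wrist [313.3 412.1]
[-42, 92, 23] scene [281.4 177. ] wrist [507.2 412.4]
[-120, -45, 0] scene [307.6 206.4] wrist [236.6 245.1]
[-120, 45, 0] scene [284.2 200. ] wrist [399.  245.4]
```

View pics/c7.png

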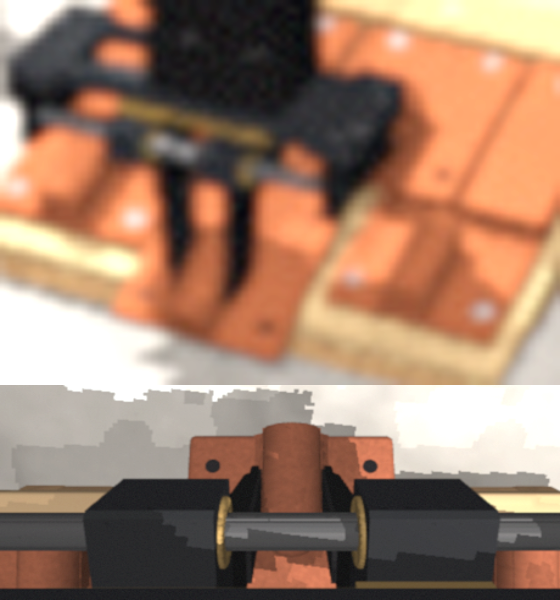

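The tail overhangs the eaves and the laps look undisturbed. I'll work out the tile's pitch from the wrist views, using the rows of the roll's end and of the flat tail edge.

```bash
python3 - <<'E'
from h import *
tc={"w4":(501.3,13.5,109.4+2),"w5":(503.4,13.7,58.4),"w6":(509.3,14.9,51.9),"w7":(508.3,14.3,52.7)}
yaw=np.radians(9.37)
for n in tc:
    d=pickle.load(open(n+".pkl","rb")); im=d["pixels"].astype(int)
    m=((im[...,0]>im[...,2]*1.7)&(im[...,0]-im[...,1]>25)).astype(np.uint8)
    def top(c):
        r=np.where(m[120:330,c-2:c+3].sum(1)>=4)[0]; return r[0]+120 if len(r) else -1
    print(n,"roll",[top(c) for c in(312,320,328)],"flat",[top(c) for c in(245,255,265,380,390,398)])
    # camera in tool frame is fixed: use calibrated tool->cam
    for th in (0,10,13,15,17,20,24):
        t=np.radians(th); c,s=np.cos(t),np.sin(t); R=Ro.from_euler("z",yaw).as_matrix()
        f=lambda x,z,y=0:proj(d,np.array(tc[n])+R@[x*c-z*s,y,x*s+z*c])[1]
        if n!="w4" or th==0: print(th,"roll",round(f(-28.5,8.5),1),"flat",round(f(-28.5,-15.5),1),round(f(-28.5,-24.5),1))
E
```

```text
w4 roll [np.int64(189), np.int64(189), np.int64(189)] flat [np.int64(188), np.int64(188), np.int64(189), np.int64(189), np.int64(189), np.int64(189)]
0 roll 199.3 flat 187.7 184.2
w5 roll [np.int64(188), np.int64(188), np.int64(188)] flat [np.int64(203), np.int64(203), np.int64(203), np.int64(203), np.int64(203), np.int64(205)]
0 roll 198.2 flat 186.6 183.0
10 roll 193.2 flat 190.6 189.8
13 roll 192.1 flat 192.1 192.1
15 roll 191.5 flat 193.2 193.7
17 roll 190.9 flat 194.3 195.4
20 roll 190.3 flat 196.1 197.9
24 roll 189.7 flat 198.7 201.5
w6 roll [np.int64(186), np.int64(186), np.int64(186)] flat [np.int64(197), np.int64(197), np.int64(197), np.int64(197), np.int64(197), np.int64(198)]
0 roll 198.3 flat 186.9 183.4
10 roll 193.3 flat 191.0 190.3
13 roll 192.3 flat 192.6 192.6
15 roll 191.7 flat 193.6 194.3
17 roll 191.1 flat 194.8 195.9
20 roll 190.5 flat 196.6 198.5
24 roll 190.0 flat 199.2 202.0
w7 roll [np.int64(184), np.int64(184), np.int64(184)] flat [np.int64(196), np.int64(196), np.int64(196), np.int64(196), np.int64(196), np.int64(197)]
0 roll 197.8 flat 186.2 182.6
10 roll 192.8 flat 190.3 189.5
13 roll 191.7 flat 191.8 191.8
15 roll 191.1 flat 192.9 193.4
17 roll 190.6 flat 194.0 195.0
20 roll 189.9 flat 195.8 197.6
24 roll 189.4 flat 198.3 201.1
```

The views imply a pitch of about 26° instead of 15°, already so before the press: the head must have caught the lap edge on the way down. I can set the pitch exactly by pressing the tail onto the table in front of the roof. With the tail edge on the table, TCP z = 24·cos θ + 28.5·sin θ, which is 30.6 mm at 15°.

apply_moves(increments=[[1, -10, 2, 0, 0], [1, -15, 10, 0, 0], [1, 0, 25, 0, 0], [1, 0, 25, 0, 0], [1, 0, 20, 0, 0], [1, 0, 10, 0, 0], [1, 15, 0, 0, 0], [1, 15, 0, 0, 0], [1, 5, 0, 0, 0], [1, 0, 0, 0, 0]])

```text
t: 12.25
eef_pos: [417.6, -0.6, 42.6]
tcp_rot: [1.074, 1.57, 2.808]
ft_force: [0.9, 0.3, -2.0]
opening: 0.247
```

```bash
python3 tgt.py 0; python3 - <<'E'
from h import *
from cell import status
d=snap("wrist","w8"); im=d["pixels"].astype(int)
m=((im[...,0]>im[...,2]*1.7)&(im[...,0]-im[...,1]>25)).astype(np.uint8)
for c in(312,320,328,250,260,390): print(c,np.where(m[120:330,c-2:c+3].sum(1)>=4)[0][:1]+120)
E
```

```text
12.25 [417.6  -0.6  42.6] [ 0.9  0.3 -2. ] [ 0.01  0.03 -0.02] 0.2466868912374612 yaw 9.378458948989433
0 [552.7  21.3  59.8] tool delta [ -17.3 -136.9   -0.4]
step 10mm upslope [-2.59 -9.66 -0.02] force in deck [ 0.3  0.2 -2.2]
312 [184]
320 [184]
328 [184]
250 [196]
260 [196]
390 [196]
```

Now I'll lower in small steps, watching for tail contact (expected near z = 34 if the pitch is 26°).

apply_moves(increments=[[1, 3, 0, 0, 0], [1, 3, 0, 0, 0], [1, 1, 0, 0, 0], [1, 0, 0, 0, 0]])

```text
t: 12.7
eef_pos: [417.3, -0.6, 35.8]
tcp_rot: [0.508, 1.571, 2.243]
ft_force: [-0.1, 0.3, -3.1]
opening: 0.251
```

apply_moves(increments=[[1, 1, 0, 0, 0], [1, 1, 0, 0, 0], [1, 0, 0, 0, 0]])

```text
t: 13.0
eef_pos: [417.8, -0.6, 34.1]
tcp_rot: [-1.776, 1.569, -0.042]
ft_force: [0.8, 1.0, 6.7]
opening: 0.249
```

apply_moves(increments=[[1, 1, 0, 0, 0], [1, 1, 0, 0, 0], [1, 0, 0, 0, 0]])

```text
t: 13.3
eef_pos: [418.8, -0.6, 32.5]
tcp_rot: [-1.805, 1.567, -0.071]
ft_force: [4.3, 4.9, 11.1]
opening: 0.249
```

```bash
python3 tgt.py 0; python3 - <<'E'
from h import *
from cell import status
d=snap("wrist","w9"); im=d["pixels"].astype(int)
m=((im[...,0]>im[...,2]*1.7)&(im[...,0]-im[...,1]>25)).astype(np.uint8)
for c in(312,320,328,250,260,390): print(c,np.where(m[120:330,c-2:c+3].sum(1)>=4)[0][:1]+120)
E
```

```text
13.3 [418.8  -0.6  32.5] [ 4.3  4.9 11.1] [ 0.95 -0.47 -0.06] 0.24891541583627805 yaw 9.359837566995282
0 [552.7  21.3  59.8] tool delta [ -26.8 -135.8   -0.2]
step 10mm upslope [-2.55 -9.67 -0.02] force in deck [7.7 4.1 9.4]
312 [188]
320 [188]
328 [188]
250 [195]
260 [195]
390 [195]
```

Contact at z ≈ 35 confirms about 27°, and now both checks say about 20.5°. Two more millimetres.

apply_moves(increments=[[1, 1, 0, 0, 0], [1, 0.9, 0, 0, 0], [1, 0, 0, 0, 0]])

```text
t: 13.65
eef_pos: [419.7, -0.6, 30.9]
tcp_rot: [-1.82, 1.565, -0.086]
ft_force: [6.3, 7.7, 13.6]
opening: 0.248
```

```bash
cat > pit.py <<'E'
from h import *
import sys
d=snap("wrist",sys.argv[1]); im=d["pixels"].astype(int)
m=((im[...,0]>im[...,2]*1.7)&(im[...,0]-im[...,1]>25)).astype(np.uint8)
print([int(np.where(m[120:330,c-2:c+3].sum(1)>=4)[0][0])+120 for c in(312,320,328,250,260,390)])
E
python3 pit.py w10; python3 tgt.py 0
```

```text
[191, 190, 191, 195, 195, 195]
13.7 [419.6  -0.6  30.9] [ 7.   6.6 12.5] [ 1.4  -0.97 -0.05] 0.2501538143543045 yaw 9.360650728136605
0 [552.7  21.3  59.8] tool delta [-2.820e+01 -1.351e+02 -1.000e-01]
step 10mm upslope [-2.53 -9.67 -0.02] force in deck [10.9  5.4 10. ]
```

apply_moves(increments=[[1, 0.6, 0, 0, 0], [1, 0, 0, 0, 0], [1, -8, 0, 0, 0], [1, -20, 0, 0, 0], [1, -15, 0, 0, 0], [1, 0, 0, 0, 0]])

```text
t: 14.3
eef_pos: [417.7, -0.7, 73.7]
tcp_rot: [-1.879, 1.568, -0.144]
ft_force: [1.0, -0.3, -3.2]
opening: 0.248
```

```bash
python3 pit.py w11; sed -i 's/X=tcp(float(a))/X=tcp(*map(float,a.split(",")))/; s/for a in sys/for a in sys/' tgt.py; python3 tgt.py -60,12 -60,3 -20,3
```

```text
[191, 191, 191, 195, 195, 195]
14.35 [417.5  -0.7  72.8] [ 0.2 -0.1 -2.8] [ 0.    0.06 -0.02] 0.24679440364048913 yaw 9.378970018422976
-60,12 [492.5  11.5  55.9] tool delta [ 17.  -75.9  -0.2]
-60,3 [494.8  11.9  47.2] tool delta [ 25.7 -78.3  -0.2]
-20,3 [532.9  18.1  57.6] tool delta [  15.4 -116.9   -0.3]
step 10mm upslope [-2.57 -9.66 -0.02] force in deck [-0.5 -0.2 -2.8]
```

apply_moves(increments=[[1, 0, -25, 0, 0], [1, 3, -25, 0, 0], [1, 7, -18, 0, 0], [1, 7, -8, 0, 0], [1, 0, 0, 0, 0], [1, 4, -1, 0, 0], [1, 4.5, -1, 0, 0], [1, 0, 0, 0, 0]])

```text
t: 15.15
eef_pos: [493.6, 12.1, 46.5]
tcp_rot: [1.195, 1.57, 2.929]
ft_force: [-0.8, 0.7, -2.0]
opening: 0.252
```

```bash
python3 tgt.py -60,3 -40,3 -20,3; python3 - <<'E'
from h import *
from roof import w
a0=snap("scene","s12"); b0=snap("wrist","w12")
a=a0["pixels"][150:215,260:350,::-1]; b=b0["pixels"][150:340,80:540,::-1]
a=cv2.resize(a,(540,390),interpolation=cv2.INTER_CUBIC); b=cv2.resize(b,(540,205))
cv2.imwrite("pics/c12.png",cv2.convertScaleAbs(np.vstack([a,b]),alpha=1.3))
E
```

```text
15.15 [493.6  12.1  46.5] [-0.8  0.7 -2. ] [ 0.02  0.05 -0.03] 0.2524486955955833 yaw 9.368412751798871
-60,3 [494.8  11.9  47.2] tool delta [-0.7 -1.1 -0.4]
-40,3 [513.8  15.   52.4] tool delta [ -5.9 -20.4  -0.4]
-20,3 [532.9  18.1  57.6] tool delta [-11.1 -39.7  -0.4]
step 10mm upslope [-2.6  -9.66 -0.02] force in deck [-1.2  0.9 -1.8]
```

View pics/c12.png

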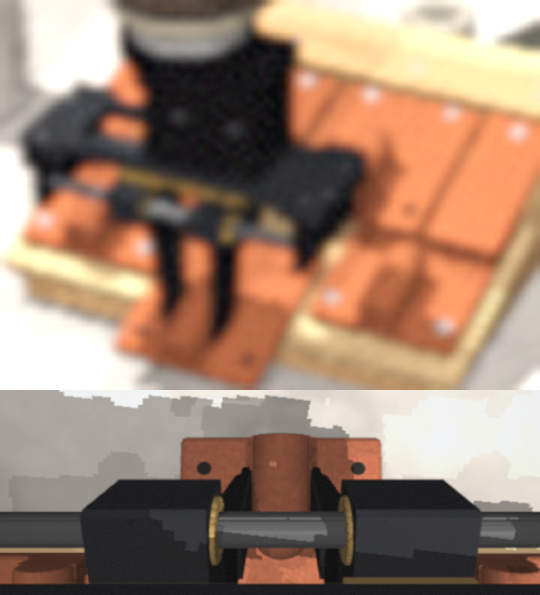

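No contact; it is hovering 2–3 mm over the deck, parallel to it. I'll slide up the slope with checks.

apply_moves(increments=[[1, -1.3, -4.8, 0, 0], [1, -1.3, -4.8, 0, 0], [1, -1.3, -4.8, 0, 0], [1, 0, 0, 0, 0]])

```text
t: 15.65
eef_pos: [508.4, 14.6, 51.1]
tcp_rot: [1.299, 1.57, 3.034]
ft_force: [-5.1, -0.5, 6.0]
opening: 0.247
```

apply_moves(increments=[[1, -0.8, -3, 0, 0], [1, -0.8, -3, 0, 0], [1, -0.8, -3, 0, 0], [1, 0, 0, 0, 0]])

```text
t: 16.05
eef_pos: [516.1, 16.1, 53.5]
tcp_rot: [1.341, 1.567, 3.075]
ft_force: [-8.6, -0.9, 9.5]
opening: 0.253
```

The head is now past the lap tails (x ≈ -38) with only light rubbing friction (normal ~11 N, along ~6 N). I'll ease the press a little and carry on.

apply_moves(increments=[[1, -1.6, -4, 0, 0], [1, -1.2, -4, 0, 0], [1, -1.1, -4, 0, 0], [1, 0, 0, 0, 0]])

```text
t: 16.45
eef_pos: [529.4, 18.0, 57.4]
tcp_rot: [1.156, 1.57, 2.891]
ft_force: [-4.1, 0.8, 7.0]
opening: 0.249
```

```bash
python3 pit.py w13; python3 tgt.py -20 0
```

```text
[191, 191, 191, 194, 194, 194]
16.5 [529.3  18.   57.4] [-4.1  0.7  6.1] [0.1  1.03 0.08] 0.24882123769625197 yaw 9.391288493592356
-20 [533.7  18.2  54.7] tool delta [ 2.8 -4.3 -0.5]
0 [552.7  21.3  59.8] tool delta [ -2.4 -23.6  -0.6]
step 10mm upslope [-2.59 -9.66 -0.02] force in deck [-2.2  1.4  6.9]
```

apply_moves(increments=[[1, -1.1, -4, 0, 0], [1, -1.1, -4, 0, 0], [1, -1.1, -4, 0, 0], [1, 0, 0, 0, 0]])

```text
t: 16.9
eef_pos: [541.6, 20.0, 60.7]
tcp_rot: [-1.624, 1.57, 0.111]
ft_force: [-3.0, 1.0, 5.6]
opening: 0.252
```

apply_moves(increments=[[1, -0.8, -3, 0, 0], [1, -0.5, -2, 0, 0], [1, 0, 0, 0, 0]])

```text
t: 17.2
eef_pos: [546.2, 20.7, 61.7]
tcp_rot: [-1.459, 1.57, 0.275]
ft_force: [-3.1, 0.9, 3.8]
opening: 0.248
```

```bash
python3 tgt.py 0
```

```text
17.2 [546.2  20.7  61.7] [-3.1  0.9  3.8] [0.06 0.96 0.01] 0.24770871492082722 yaw 9.375766012474415
0 [552.7  21.3  59.8] tool delta [ 1.9 -6.5 -0.4]
step 10mm upslope [-2.58 -9.66 -0.02] force in deck [-1.8  1.4  4.4]
```

apply_moves(increments=[[1, -0.4, -2, 0, 0], [1, -0.4, -2, 0, 0], [1, 0, 0, 0, 0]])

```text
t: 17.5
eef_pos: [550.1, 21.3, 62.5]
tcp_rot: [-1.487, 1.57, 0.247]
ft_force: [-3.8, -0.3, 3.9]
opening: 0.253
```

apply_moves(increments=[[1, -0.4, -1.5, 0, 0], [1, -0.4, -1.5, 0, 0], [1, 0, 0, 0, 0]])

```text
t: 17.8
eef_pos: [550.6, 21.6, 62.6]
tcp_rot: [1.403, 1.565, 3.137]
ft_force: [-13.1, -3.6, 3.4]
opening: 0.248
```

```bash
python3 tgt.py 0
```

```text
17.8 [550.6  21.6  62.6] [-13.1  -3.6   3.4] [-0.63  2.49 -0.14] 0.2479857999018335 yaw 9.382861702862968
0 [552.7  21.3  59.8] tool delta [ 2.7 -2.1 -0.6]
step 10mm upslope [-2.64 -9.64 -0.02] force in deck [-12.1  -1.5   6.8]
```

Stopped at an estimated -1.5 mm with 12 N along the slope, so it is against the batten. Now I'll press down along the normal with a slight uphill push kept on.

apply_moves(increments=[[1, 0.8, -0.4, 0, 0], [1, 0.8, -0.4, 0, 0], [1, 0.5, -0.4, 0, 0], [1, 0, 0, 0, 0]])

```text
t: 18.2
eef_pos: [551.1, 21.7, 62.3]
tcp_rot: [1.435, 1.565, -3.114]
ft_force: [-24.4, -5.7, 30.8]
opening: 0.246
```

```bash
python3 pit.py w14; python3 tgt.py 0; python3 - <<'E'
from h import *
from roof import w
p=np.load("roof.npy")
b0=pickle.load(open("w14.pkl","rb")); a0=snap("scene","s14")
for X in([-105,-45,9],[-105,45,9],[-107,-49,9],[-107,49,9],[-120,-49,0],[-120,49,0]): print(X,"wrist",proj(b0,w(p,X)).round(1))
b=b0["pixels"][210:320,80:560,::-1]; a=a0["pixels"][140:210,260:350,::-1]
b=cv2.resize(b,(800,220),interpolation=cv2.INTER_CUBIC); a=cv2.resize(a,(800,380),interpolation=cv2.INTER_CUBIC)
cv2.imwrite("pics/c14.png",cv2.convertScaleAbs(np.vstack([a,b]),alpha=1.4))
E
```

```text
[190, 189, 190, 192, 192, 192]
18.25 [551.1  21.7  62.3] [-22.7  -5.7  30.5] [-0.94  4.4  -0.14] 0.2506585030469956 yaw 9.385508974526772
0 [552.7  21.3  59.8] tool delta [ 2.5 -1.6 -0.6]
step 10mm upslope [-2.64 -9.64 -0.02] force in deck [-14.6  -2.   35.5]
[-105, -45, 9] wrist [231.5 192. ]
[-105, 45, 9] wrist [402.7 192.3]
[-107, -49, 9] wrist [224.  188.2]
[-107, 49, 9] wrist [410.2 188.5]
[-120, -49, 0] wrist [228.5 165.5]
[-120, 49, 0] wrist [405.9 165.9]
```

View pics/c14.png

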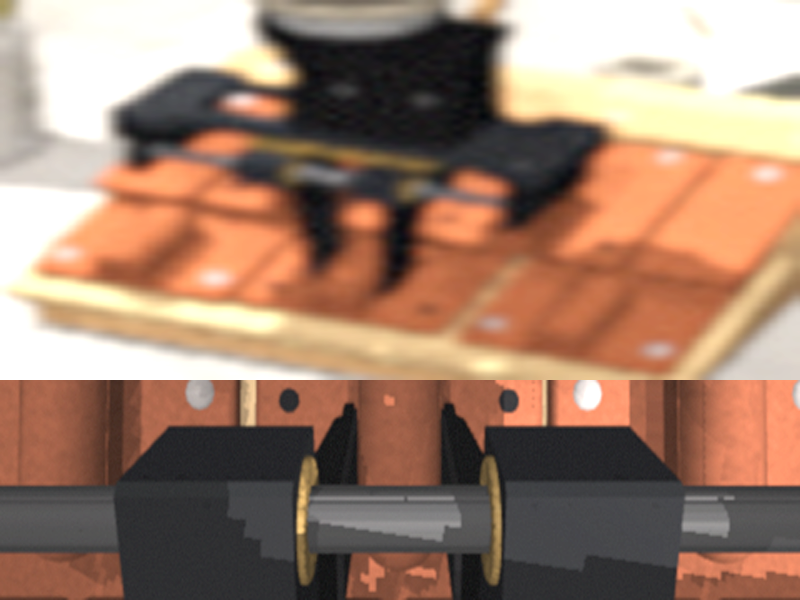

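The tile fills the gap with its tail in line with its neighbours. Its measured tail row is 192, as predicted for home. A last numeric check that it holds steady and that the neighbour tails agree.

apply_moves(increments=[[1, 0, 0, 0, 0], [1, 0, 0, 0, 0], [1, 0, 0, 0, 0]])

```text
t: 18.6
eef_pos: [551.1, 21.7, 62.3]
tcp_rot: [1.435, 1.565, -3.113]
ft_force: [-24.5, -4.9, 30.4]
opening: 0.254
```

```bash
python3 tgt.py 0; python3 - <<'E'
from h import *
from cell import env
d=snap("wrist","w15"); im=d["pixels"].astype(int)
m=((im[...,0]>im[...,2]*1.7)&(im[...,0]-im[...,1]>25)).astype(np.uint8)
f=lambda c:int(np.where(m[120:330,c-2:c+3].sum(1)>=4)[0][0])+120
print("tile",[f(c) for c in(245,260,380,395)],"right nb",[f(c) for c in(185,200,212)],"left nb",[f(c) for c in(422,435,445)])
r=[f(c) for c in(200,260,380,435)]; print([cast(d,(c,q),0).round(1) for c,q in((200,r[0]),(260,r[1]))])
E
```

```text
18.6 [551.1  21.7  62.3] [-24.5  -4.9  30.4] [-0.91  4.4  -0.11] 0.25379903223135986 yaw 9.38694997902546
0 [552.7  21.3  59.8] tool delta [ 2.5 -1.6 -0.6]
step 10mm upslope [-2.64 -9.64 -0.02] force in deck [-16.2  -0.9  35.8]
tile [192, 192, 192, 192] right nb [188, 188, 188] left nb [188, 188, 188]
[array([545.5, -55.1,   0. ]), array([541.9, -17.3,   0. ])]
```

The tile's tail is 4 rows above its neighbours' on both sides, against a predicted 3.8 rows for the 2 mm that home requires. The hold is steady at about 36 N on the deck, so I'm handing in.

```bash
python3 -c "
from cell import env
print(env.job_done())"
```

```text
the job is handed in; nothing more can be done
None
```

The loose tile is in the gap with its head against the batten. I handed the job in at 18.6 s, with the arm still gripping the tile and pressing it flat with about 36 N into the deck and about 16 N up the slope.

**What went wrong on the way:** On the first try the head most likely caught the edge of the lapping tiles. That tipped the tile to about 27° in the grip, and it then jammed at about 39 N against their tails. I backed off, set the pitch to about 15° by pressing the tail on the table in front of the roof, and slid the tile in on the second try.

**Last checks:**
- **Head:** the tile stopped against something firm within about 1.5 mm of the estimated batten position.
- **Tail:** its edge shows 4 pixel rows from its neighbours' tails, equal on both sides. Fully home predicts 3.8 rows (2 mm).
- **Pitch:** it reads about 15°, and both force and pose held steady.

**Not confirmed:**
- **Lapping tiles:** they look undisturbed in the pictures, but the cameras cannot resolve a lift of 1 mm. The first try did press on them, so they may have shifted briefly then.
- **Deck height:** the tool sat about 2 mm higher above the deck than I had calculated, which I put down to error in the height estimate.
- **Pot, jar and stamp:** I kept the moves clear of them and felt no contact, but did not measure them again.

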